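# Seal a sample bottle in the gasketed sample box

## Task

Stand the small green-capped bottle in the round pocket of the open sample box, then swing the blue lid over and press on its black pad until the orange clip snaps over the lid's front lip and holds it shut against the rubber seal. Feel your way down gently: the lid sits higher on some boxes than on others, and never push on any part of the box with more than 22 N. Leave the other two bottles standing where they are.

Things in the scene. Friction and masses are not known exactly. Their poses are not given: they have to be found in the camera images.
- box: White plastic sample box fixed to the bench, 150 x 150 mm, rim 62 mm high. Origin: centre of its underside on the bench; x points from its front (clip) to its back (hinge), y along the hinge, z up. A grey carrier with a black rubber seal and the clip sits in the rim, up to 85 mm high; its mouth is 118 x 118 mm. Inside, a dark foam plate with the pocket, its top at z = 20 mm.
- pocket (a point): Centre of the floor of the round pocket in the foam (36 mm across, 14 mm deep), 6 mm above the bench, 90 mm in front of the hinge axis; axes as the box.
- sample_mid (a point): Small white bottle with green cap and lilac label, 30 mm across, 56 mm tall (cap 24 mm across), about 0.1 kg, loose, upright; this point is its centre, 28 mm above its underside. It can be gripped 40 mm above its underside, clear of the foam.
- lid (a joint): Blue lid, 154 x 154 x 10 mm, rad: 0 = level (latched: between -0.06 and 0.06, by box), 1.57 = upright, its outer face then looking to the box's back; starts near upright. A light hinge spring with friction holds it where it is left above 1.2 rad (1.5 N at its edge moves it) and lifts it past 0.5 rad if let go lower unlatched. When level its underside is at hinge height.
- press_pad (a point): Centre of the top face of the black press pad (34 x 48 mm, 2.7 mm proud) on the lid's outer face, 130 mm from the hinge axis and 12.7 mm to the outer side of the lid's underside; it moves with the lid, z is the lid's outer normal. When shut it lies 30 mm behind the clip.
- latch (a joint): Orange clip at mid-front, 36 mm wide, x = -83 to -99 mm, top 82 to 100 mm up; rad: 0 = upright (at rest, also when caught), swings out to 0.07 while the lid's lip passes, then snaps back. Seal and clip sit up to 9 mm higher or lower by box (not measured). On the pad: 2 to 4 N to swing the clip, then the seal (8 N per mm); it catches at 14 to 15 N, 2 mm into the seal.
- tall_bottle: Brown bottle with dark red cap, 41 mm across, 90 mm tall, loose; origin at the centre of its underside. To be left alone.
- white_bottle: Small all-white bottle with white cap, 24 mm across, 50 mm tall, loose; origin at the centre of its underside. To be left alone.
- hinge (a point): Middle of the lid's hinge axis, on the box, 78 mm behind the box's origin and 74 mm up; axes as the box, the axis lies along y.
Not all that is in view belongs to the job. Leave any pink look-alike of the box alone.

How it is judged:
By the outcome, as a careful person would: the job done as asked, in the order asked, and still so for the second after the job is handed in, with the robot touching nothing.
It also fails if it takes over 58 s, if anything falls off the work surface, if the arm or the gripper's body presses on something with over 40 N, if the wrist force passes 120 N, or if a joint passes its speed limit or range.

## Robot

A 6-joint arm with a two-finger parallel gripper is mounted at the origin on a cart in front of the work surface, level with it; the furniture and walls round the work are solid. World frame = base frame: x ahead of the robot, y to its left, z up, the work surface at z = 0. Lengths are in mm, angles in rad, forces in N, time in s.
With the tool pointing down it reaches from about 300 to 775 mm from the base axis. Payload 14.6 kg.
Tool frame: the origin (TCP) lies at the centre of the arm's flange, where the gripper is bolted on; the fingertips stand 199 mm ahead of it and the grasp point (between the pads) lies 180 mm ahead of it; z points along the fingers, y is the line along which they close (so a half turn about z gives the same grasp; the last joint's range is limited). The gripper opens to 94 mm and grips with 3 to 60 N. Pads are 16 mm wide; open, the fingers measure 119 mm over their backs; the gripper's body (75 mm by 177 mm) begins 78 mm behind the grasp point.
Start: joints at [1.102, 0.3, 1.521, -0, 1.321, -0.067], TCP at [215.089, 506.189, 404.646] pointing down, gripper open.
Joint ranges: [-3.03, 3.03], [-0.79, 2.21], [0.23, 2.52], [-1.04, 4.18], [0, 3.07], [-2.55, 2.55]. Speed limits (rad/s): [2.22, 2.22, 2.57, 3.14, 3.14, 3.14].

## Interface

Orientations are given as [roll, pitch, yaw] about the fixed x, y, z axes, in that order (R = Rz(yaw) Ry(pitch) Rx(roll)).
In Python, from cell import manip, optics, workorder gives the robot as it stands.
- The arm moves only by the tool step_arm, never from a script. Its argument "increments" is a list that holds one entry, the list of rows, each a list of 7 numbers: the turn, a rotation vector about the tool's x, y, z as a fraction of full scale, then the shift along the tool's x, y, z as a fraction of full scale, then the closure, from -1 (fully open) to 1 (shut). In form: [[[wx, wy, wz, tx, ty, tz, fingers], ...]]. A call has 1 to 5 rows; each row shifts and turns the commanded pose from where the row before left it, along the tool's axes as they then stand; what a row does not reach is not made up. Full scale, the value 1, is 40 mm for a shift and 45 degrees for a turn. A row lasts 1/10 s, in which the tool goes at most 50 mm and 8.59 degrees, less where a joint would pass 70% of its speed; a pose out of reach is approached as far as the arm can. A call with a number of a shift or a turn outside -1 to 1 is refused whole. A call with a gripper value outside its range is refused whole. The fingers move at their own pace and stop on an object; "newtons" is the grip in N (left out, the last holds). Time passes only in rows, so rows that do not move let the fingers close. It gives the time, the measured TCP pose, the force, the opening and the grip force at its end, in the units of the state.
- manip.read_state(): the state, without advancing time (a new reading comes with each control period).
- optics.camera(name): name is "scene" or "top"; returns a dict with "frame" (420x560x3 uint8, red, green, blue), "range_z" (420x560 float32, mm along the optical axis (not along the pixel's ray), 0 where there is no reading), "mtx" (3x3 intrinsics, pixels), "distortion" ([k1, k2, p1, p2, k3] as OpenCV has them; the pictures are not rectified), "cam_to_world" (4x4, takes a point from camera to world coordinates). Camera axes: x right, y down, z forward; pixel columns grow to the right and rows downward; lengths in mm; the calibration is good to about 2 mm. A picture is of the moment at which its call begins.
- workorder.sign_off(): hands the job in; it is judged then, once.
The state is a dict: "clock": time; "joints": joint angles; "qd": joint speeds; "effort": joint torques, N m; "eef_pos": TCP position; "eef_rot": TCP orientation; "wrist_force": force on the tool from outside, world axes, zero at the start; "moment": the same for the moment, N m; "finger_gap": finger opening in mm; "finger_force": force on a finger pad.
Only numpy, scipy, OpenCV 4.12 (cv2) and the standard library are available. Lean on these libraries where they do the work, as an engineer would, in place of code of your own. Each camera call takes 0.05 s, during which the arm holds its last target. There are 200 camera calls.

## Working session

There is one attempt and no reset: what is moved stays moved. The work goes in short steps, Python scripts to look and compute and a tool call to move; the robot and the scene stay as the last step left them, time stands still between calls to the robot, and variables do not carry over. Pictures are saved under pics/ and viewed, at most 10 in all, crops included, and the job is handed in when it is done.

Besides the shell and the picture viewer there is one more tool, called after "Emit:" by a JSON object that holds its "api" and its "payload". step_arm: Moves the arm, as the interface text tells. Its arguments: {"type":"object","properties":{"increments":{"type":"array","items":{"type":"array","items":{"type":"array","items":{"type":"number"}}}},"newtons":{"type":"number"}},"required":["increments"]}

```bash
mkdir -p pics; ls; cat > h.py <<'E'
import numpy as np, cv2
from cell import manip, optics, workorder
def shot(n):
    c=optics.camera(n); np.savez('/tmp/%s.npz'%n,**{k:np.array(v) for k,v in c.items()}); return c
def load(n): return dict(np.load('/tmp/%s.npz'%n))
def ray(c,u,v):
    p=cv2.undistortPoints(np.array([[[u,v]]],float),c['mtx'],c['distortion'])[0,0]
    return np.array([p[0],p[1],1.])
def at_z(c,u,v,z):
    T=c['cam_to_world']; d=T[:3,:3]@ray(c,u,v); o=T[:3,3]; return o+d*(z-o[2])/d[2]
def pt(c,u,v,r=1):
    w=c['range_z'][v-r:v+r+1,u-r:u+r+1]; z=np.median(w[w>0]); T=c['cam_to_world']
    return T[:3,:3]@(ray(c,u,v)*z)+T[:3,3]
def cloud(c):
    h,w=c['range_z'].shape; uv=np.stack(np.meshgrid(np.arange(w),np.arange(h)),-1).reshape(-1,1,2).astype(float)
    p=cv2.undistortPoints(uv,c['mtx'],c['distortion'])[:,0]; z=c['range_z'].reshape(-1,1)
    P=np.hstack([p*z,z])@c['cam_to_world'][:3,:3].T+c['cam_to_world'][:3,3]; P[z[:,0]<=0]=np.nan
    return P.reshape(h,w,3)
def save(img,n): cv2.imwrite('pics/'+n,img[:,:,::-1])
E
python3 - <<'E'
from h import *
a=shot('scene');b=shot('top')
save(a['frame'],'s0.png');save(b['frame'],'t0.png')
for c in(a,b):print(c['cam_to_world'].round(2))
print(manip.read_state())
E
```

```text
pics
[[ 5.60000e-01 -5.10000e-01  6.50000e-01 -4.83200e+02]
 [-8.30000e-01 -3.70000e-01  4.30000e-01 -5.02070e+02]
 [ 2.00000e-02 -7.80000e-01 -6.30000e-01  1.05846e+03]
 [ 0.00000e+00  0.00000e+00  0.00000e+00  1.00000e+00]]
[[-2.00000e-02 -1.00000e+00  9.00000e-02  4.27960e+02]
 [-1.00000e+00  2.00000e-02 -1.00000e-02  1.94920e+02]
 [ 0.00000e+00 -9.00000e-02 -1.00000e+00  1.39994e+03]
 [ 0.00000e+00  0.00000e+00  0.00000e+00  1.00000e+00]]
{'clock': 0.1, 'joints': array([ 1.10235790e+00,  3.00423517e-01,  1.52153940e+00,  2.06724396e-05,
        1.32069855e+00, -6.66181471e-02]), 'qd': array([ 8.41412530e-05, -3.67023769e-03, -1.21749492e-03,  1.16678737e-04,
        3.35936286e-04,  6.02071982e-04]), 'effort': array([-6.49764424e-04, -5.32636857e+01, -3.53282332e+01,  7.09492341e-02,
        2.34367879e-02, -7.76543766e-05]), 'eef_pos': array([215.09796488, 506.15978082, 404.129947  ]), 'eef_rot': array([-3.14052754e+00, -9.11290300e-05,  2.73976720e+00]), 'wrist_force': array([-1.05719113, -0.50450243, -0.51766072]), 'moment': array([-0.00102258, -0.0821058 ,  0.01203235]), 'finger_force': 0.0, 'finger_gap': 93.84741189474984}
```

View pics/s0.png

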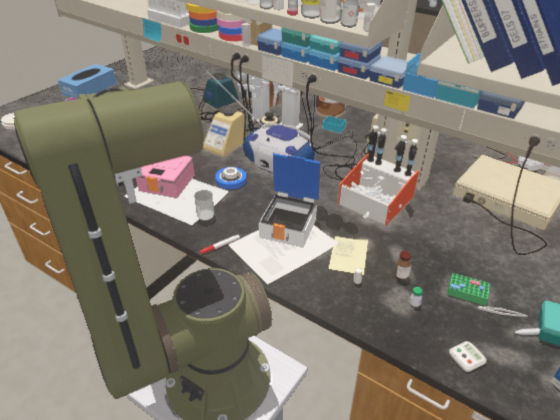

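View pics/t0.png

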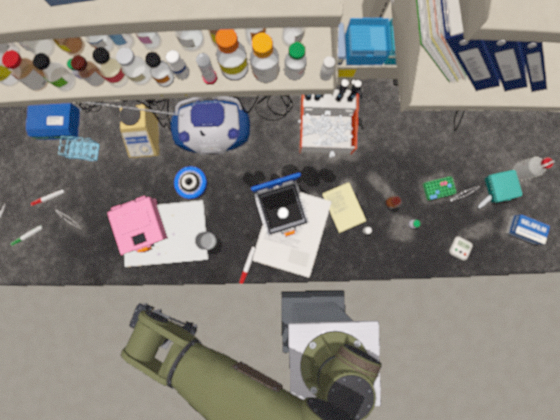

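The scene view shows the grey/white box with the blue lid at (288,215), and the pink look-alike at (163,175). There are three bottles: white (358,277), brown with red cap (404,265) and green-capped (417,297). In the top view these are the box at (282,208), brown (393,202), white (368,230) and green (415,224). The green-capped one fits sample_mid. I'll confirm it in a crop.

```bash
python3 - <<'E'
from h import *
a=load('scene');b=load('top')
A=cv2.resize(a['frame'][145:315,250:440],None,fx=4,fy=4,interpolation=2)[:,:]
B=cv2.resize(b['frame'][165:245,240:430],None,fx=4.2,fy=4.2,interpolation=2)
save(cv2.resize(A,(640,572)),'s1.png'); save(B,'t1.png')
print(A.shape,B.shape)
print('cap',pt(b,415,224,1),'brown',pt(b,393,202),'white',pt(b,368,230))
print('cap scene',pt(a,417,291),pt(a,405,257),pt(a,358,271))
E
```

```text
(680, 760, 3) (336, 798, 3)
cap [ 490.54567366 -288.62617007   55.95134809] brown [ 565.51891773 -203.82741158   90.69482173] white [ 474.19336656 -123.1688485    50.9200006 ]
cap scene [ 484.99682676 -294.33500398   56.75708111] [ 557.39247045 -222.60170681   87.34498246] [ 465.97374951 -126.02144586   49.93061112]
```

View pics/s1.png

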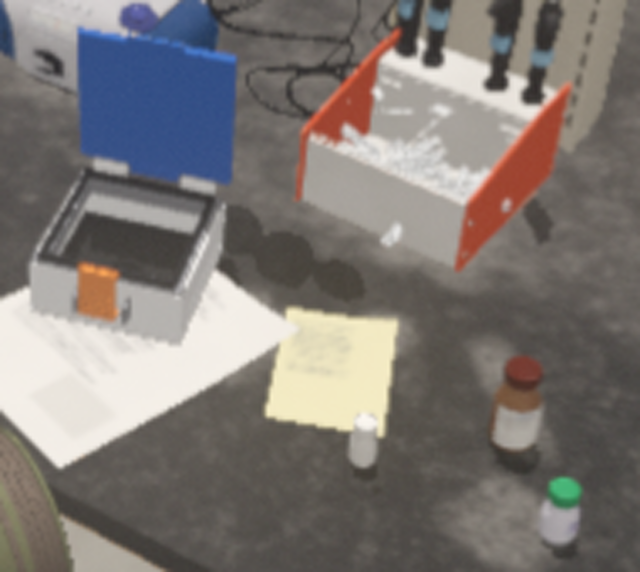

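View pics/t1.png

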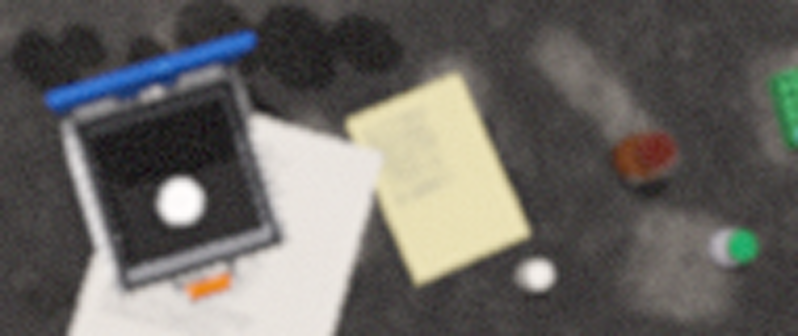

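The crops confirm it: green cap with lilac label at top (415,224), cap top at z≈56 as it should be. The pocket shows as a white disc in the dark foam at top crop (180,200), i.e. top (283,213). The lid is upright at the back and the clip is at the front. Next I'll fit the box pose.

```bash
python3 - <<'E'
from h import *
a=load('scene');b=load('top')
def mask(c,f,box):
    h=cv2.cvtColor(c['frame'],cv2.COLOR_RGB2HSV).astype(int); m=f(h[...,0],h[...,1],h[...,2]); o=np.zeros_like(m); x0,y0,x1,y1=box;o[y0:y1,x0:x1]=m[y0:y1,x0:x1]; return o
Pa=cloud(a);Pb=cloud(b)
def cen(m): v,u=np.nonzero(m);return u.mean(),v.mean(),len(u)
m=mask(b,lambda h,s,v:(v>170)&(s<60),(270,200,296,226)); u,v,n=cen(m);print('pocket px',u,v,n,at_z(b,u,v,6),np.nanmedian(Pb[m],0))
m=mask(b,lambda h,s,v:(h<15)&(s>130)&(v>120),(278,225,302,242));u,v,n=cen(m);print('clip',u,v,n,at_z(b,u,v,91),np.nanmedian(Pb[m],0))
m=mask(b,lambda h,s,v:(h>50)&(h<85)&(s>120),(405,215,425,235));u,v,n=cen(m);print('cap',u,v,n,at_z(b,u,v,56),np.nanmedian(Pb[m],0))
m=mask(a,lambda h,s,v:(h>50)&(h<85)&(s>120),(405,280,430,310));u,v,n=cen(m);print('cap scene',u,v,n,at_z(a,u,v,53))
m=mask(a,lambda h,s,v:(h<15)&(s>150)&(v>120),(268,215,292,245));print('clip scene',np.nanmedian(Pa[m],0),np.nanmin(Pa[m],0),np.nanmax(Pa[m],0))
m=mask(a,lambda h,s,v:(h>105)&(h<125)&(s>150),(270,150,325,202)); m=cv2.erode(m.astype(np.uint8),np.ones((3,3)))>0
Q=Pa[m];Q=Q[np.isfinite(Q[:,0])]
for _ in range(3):
    c=Q.mean(0);n=np.linalg.svd(Q-c,full_matrices=False)[2][2];d=(Q-c)@n;Q=Q[abs(d)<8]
print('lid plane',c,n,len(Q),Q.min(0),Q.max(0),'yaw',np.arctan2(*(n[1::-1]*np.sign(n[0]))))
m=mask(b,lambda h,s,v:(h>105)&(h<125)&(s>120),(245,170,305,195));v,u=np.nonzero(m);r=cv2.minAreaRect(np.c_[u,v].astype(np.float32));print('lid top',r,[at_z(b,*p,228).round(1) for p in cv2.boxPoints(r)])
# rim
Q=Pb[190:240,250:310].reshape(-1,3);s=Q[(Q[:,2]>68)&(Q[:,2]<95)&(Q[:,0]<650)];r=cv2.minAreaRect(s[:,:2].astype(np.float32));print('rim',r,np.median(s[:,2]))
E
```

```text
pocket px 282.55172413793105 212.5287356321839 87 [545.53657858 170.40755444   6.        ] [544.20686561 170.69553124   7.30796927]
clip 288.7142857142857 233.0 14 [469.33462203 153.00668634  91.        ] [469.36226483 153.63905339  87.23556139]
cap 416.6216216216216 223.24324324324326 37 [ 493.02900188 -294.53948784   56.        ] [ 493.71164235 -294.89274634   55.95740584]
cap scene 417.1 290.6666666666667 60 [ 489.93330109 -293.30314532   53.        ]
clip scene [460.81688594 147.29587223  71.91832238] [452.48462151 132.58192407  40.03877276] [470.62780566 162.73149787  93.24440205]
lid plane [619.34628439 189.61326995 185.65508842] [0.95695339 0.27297067 0.09862666] 954 [593.05604555 123.76010524 108.04958288] [644.04614211 260.71780694 237.12182519] yaw 0.2778700858349369
lid top ((275.6181335449219, 181.89730834960938), (7.150162696838379, 51.81277084350586), 73.44293212890625) [array([610. , 271.4, 228. ]), array([651.8, 120. , 228. ]), array([630.6, 114.4, 228. ]), array([588.9, 265.6, 228. ])]
rim ((549.6442260742188, 171.94219970703125), (175.3616485595703, 144.4790802001953), 16.664031982421875) 75.08158880967767
```

Emit:
{"api": "step_arm", "payload": {"increments": [[[0,0,0,-0.4,-0.4,0,-1],[0,0,0,-0.75,-0.83,0,-1],[0,0,0,-0.75,-0.83,0,-1],[0,0,0,-0.75,-0.83,0,-1],[0,0,0,-0.75,-0.83,0,-1]]], "newtons": 12}}

```text
clock: 0.6
eef_pos: [282.1, 314.4, 404.4]
eef_rot: [-3.141, -0.0, 2.74]
wrist_force: [2.3, 0.1, 0.6]
finger_gap: 94.0
finger_force: 0.0
```

Emit:
{"api": "step_arm", "payload": {"increments": [[[0,0,0,-0.75,-0.83,0,-1],[0,0,0,-0.75,-0.83,0,-1],[0,0,0,-0.75,-0.83,0,-1],[0,0,0,-0.75,-0.83,0,-1],[0,0,0,-0.75,-0.83,0,-1]]]}}

```text
clock: 1.1
eef_pos: [355.2, 102.8, 404.7]
eef_rot: [3.141, 0.0, 2.74]
wrist_force: [0.5, 0.0, 0.2]
finger_gap: 94.3
finger_force: 0.0
```

Emit:
{"api": "step_arm", "payload": {"increments": [[[0,0,0,-0.75,-0.83,0,-1],[0,0,0,-0.75,-0.83,0,-1],[0,0,0,-0.75,-0.83,0,-1],[0,0,0,-0.75,-0.83,0,-1],[0,0,0,-0.75,-0.83,0,-1]]]}}

```text
clock: 1.6
eef_pos: [428.5, -108.8, 404.6]
eef_rot: [3.142, -0.0, 2.739]
wrist_force: [0.8, 0.3, 0.5]
finger_gap: 93.9
finger_force: 0.0
```

Emit:
{"api": "step_arm", "payload": {"increments": [[[0,0,0,-0.75,-0.83,0,-1],[0,0,0,-0.75,-0.83,0,-1],[0,0,0,-0.5,-0.5,0,-1],[0,0,0,0,0,0,-1],[0,0,0,0,0,0,-1]]]}}

```text
clock: 2.1
eef_pos: [468.1, -217.8, 404.0]
eef_rot: [3.141, -0.001, 2.739]
wrist_force: [0.4, 0.5, 0.6]
finger_gap: 94.0
finger_force: 0.0
```

Emit:
{"api": "step_arm", "payload": {"increments": [[[0,0,0,-0.65,-0.76,0,-1],[0,0,0,-0.65,-0.76,0,-1],[0,0,0,0,0,0.5,-1],[0,0,0,0,0,1,-1],[0,0,0,0,0,0.6,-1]]]}}

```text
clock: 2.6
eef_pos: [491.9, -292.7, 318.4]
eef_rot: [3.141, -0.002, 2.741]
wrist_force: [0.3, -0.7, -0.2]
finger_gap: 94.0
finger_force: 0.0
```

```bash
python3 - <<'E'
from h import *
a=shot('scene');b=shot('top')
save(np.hstack([cv2.resize(a['frame'][215:325,350:480],None,fx=3,fy=3,interpolation=2),cv2.resize(b['frame'][160:270,350:480],None,fx=3,fy=3,interpolation=2)]),'g0.png')
print(manip.read_state()['eef_pos'])
E
```

```text
[ 491.87336384 -292.60430576  317.77102117]
```

View pics/g0.png

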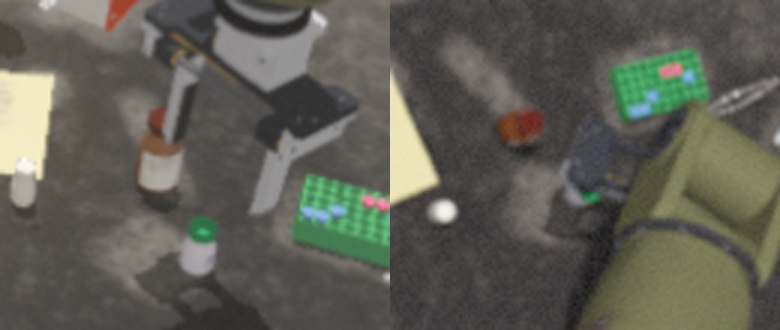

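The fingers straddle the green-capped bottle once parallax is allowed for, and the brown and white bottles are clear. Going down to grip.

Emit:
{"api": "step_arm", "payload": {"increments": [[[0,0,0,0,-0.03,0.8,-1],[0,0,0,0,0,0.8,-1],[0,0,0,0,0,0.6,-1],[0,0,0,0,0,0.24,-1],[0,0,0,0,0,0,-1]]]}}

```text
clock: 3.2
eef_pos: [492.1, -294.7, 223.5]
eef_rot: [3.142, -0.0, 2.74]
wrist_force: [0.9, -0.1, 0.7]
finger_gap: 93.6
finger_force: 0.0
```

Emit:
{"api": "step_arm", "payload": {"increments": [[[0,0,0,0,0,0,1],[0,0,0,0,0,0,1],[0,0,0,0,0,0,1],[0,0,0,0,0,0,1],[0,0,0,0,0,0,1]]], "newtons": 12}}

```text
clock: 3.7
eef_pos: [491.8, -295.0, 223.4]
eef_rot: [-3.142, 0.0, 2.74]
wrist_force: [-0.7, -0.2, -0.2]
finger_gap: 57.7
finger_force: 0.0
```

Emit:
{"api": "step_arm", "payload": {"increments": [[[0,0,0,0,0,0,1],[0,0,0,0,0,0,1],[0,0,0,0,0,0,1],[0,0,0,0,0,0,1],[0,0,0,0,0,0,1]]]}}

```text
clock: 4.2
eef_pos: [491.8, -295.0, 223.0]
eef_rot: [3.142, -0.0, 2.74]
wrist_force: [0.3, 0.8, 0.2]
finger_gap: 27.8
finger_force: 12.0
```

Emit:
{"api": "step_arm", "payload": {"increments": [[[0,0,0,0,0,0,0.2],[0,0,0,0,0,0,0.2],[0,0,0,0,0,0.09,0.2],[0,0,0,0,0,0,1],[0,0,0,0,0,0,1]]]}}

```text
clock: 4.7
eef_pos: [491.8, -295.0, 219.2]
eef_rot: [3.141, -0.0, 2.74]
wrist_force: [-0.3, -0.6, -1.7]
finger_gap: 28.3
finger_force: 12.0
```

Emit:
{"api": "step_arm", "payload": {"increments": [[[0,0,0,0,0,0,1],[0,0,0,0,0,0,1],[0,0,0,0,0,0,1],[0,0,0,0,0,0,1],[0,0,0,0,0,0,1]]], "newtons": 15}}

```text
clock: 5.2
eef_pos: [491.8, -295.0, 219.4]
eef_rot: [-3.142, -0.0, 2.74]
wrist_force: [0.7, -0.8, -1.2]
finger_gap: 27.7
finger_force: 15.0
```

Emit:
{"api": "step_arm", "payload": {"increments": [[[0,0,0,0,0,-0.2,1],[0,0,0,0,0,-0.8,1],[0,0,0,0,0,-1,1],[0,0,0,0,0,-1,1],[0,0,0,0,0,-0.5,1]]]}}

```text
clock: 5.7
eef_pos: [491.8, -295.0, 363.8]
eef_rot: [-3.141, 0.005, 2.74]
wrist_force: [0.4, -0.4, -1.6]
finger_gap: 28.2
finger_force: 15.0
```

Emit:
{"api": "step_arm", "payload": {"increments": [[[0,0,0,0.1,0.5,0,1],[0,0,0,0.3,1,0,1],[0,0,0,0.3,1,0,1],[0,0,0,0.3,1,0,1],[0,0,0,0.3,1,0,1]]]}}

```text
clock: 6.2
eef_pos: [514.1, -107.4, 360.2]
eef_rot: [3.141, 0.001, 2.74]
wrist_force: [0.9, 0.2, -1.4]
finger_gap: 28.0
finger_force: 15.0
```

Emit:
{"api": "step_arm", "payload": {"increments": [[[0,0,0,0.3,1,0,1],[0,0,0,0.3,1,0,1],[0,0,0,0.3,1,0,1],[0,0,0,0.3,1,0,1],[0,0,0,0.2,0.6,0,1]]]}}

```text
clock: 6.7
eef_pos: [534.5, 84.8, 360.2]
eef_rot: [3.141, 0.001, 2.741]
wrist_force: [-0.6, 0.5, -1.0]
finger_gap: 28.2
finger_force: 15.0
```

Emit:
{"api": "step_arm", "payload": {"increments": [[[0,0,-0.173,0,0,0,1],[0,0,-0.173,0,0,0,1],[0,0,-0.173,0,0,0,1],[0,0,-0.173,0,0,0,1],[0,0,-0.173,0,0,0,1]]]}}

```text
clock: 7.2
eef_pos: [534.6, 82.2, 360.1]
eef_rot: [-3.141, 0.0, -2.858]
wrist_force: [0.7, -0.4, -1.5]
finger_gap: 28.2
finger_force: 15.0
```

Emit:
{"api": "step_arm", "payload": {"increments": [[[0,0,0,0,0,0,1]]]}}

```text
clock: 7.3
eef_pos: [534.6, 82.2, 360.0]
eef_rot: [-3.141, 0.0, -2.862]
wrist_force: [-0.1, 0.9, -1.4]
finger_gap: 28.1
finger_force: 15.0
```

Emit:
{"api": "step_arm", "payload": {"increments": [[[0,0,0,-0.28,0.68,0,1],[0,0,0,-0.28,0.68,0,1],[0,0,0,-0.28,0.68,0,1],[0,0,0,0,0,0.6,1],[0,0,0,0,0,0,1]]]}}

```text
clock: 7.8
eef_pos: [544.2, 170.4, 333.2]
eef_rot: [3.142, -0.004, -2.867]
wrist_force: [-0.9, -1.0, -1.8]
finger_gap: 27.9
finger_force: 15.0
```

```bash
python3 - <<'E'
from h import *
a=shot('scene')
save(cv2.resize(a['frame'][120:270,200:380],None,fx=4,fy=4,interpolation=2),'p0.png')
print(manip.read_state()['eef_pos'],manip.read_state()['joints'].round(2))
E
```

```text
[544.47372945 169.91190459 334.76228108] [ 0.24  0.41  1.54 -0.    1.19 -1.61]
```

View pics/p0.png

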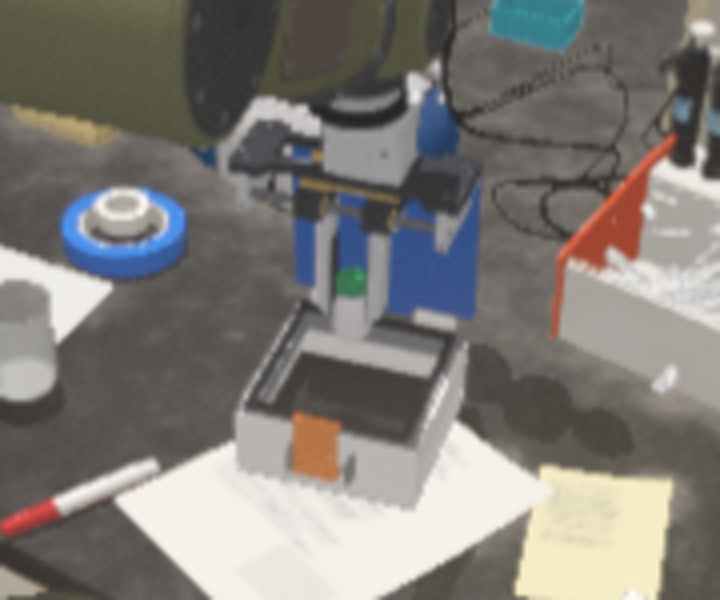

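Emit:
{"api": "step_arm", "payload": {"increments": [[[0,0,0,0,0,0.5,1],[0,0,0,0,0,0.7,1],[0,0,0,0,0,0.6,1],[0,0,0,0,0,0.3,1],[0,0,0,0,0,0,1]]]}}

```text
clock: 8.35
eef_pos: [544.8, 169.5, 251.1]
eef_rot: [3.142, -0.002, -2.866]
wrist_force: [-0.0, 0.3, -0.6]
finger_gap: 27.7
finger_force: 15.0
```

```bash
python3 - <<'E'
from h import *
b=shot('top');a=shot('scene')
save(np.hstack([cv2.resize(b['frame'][160:260,230:330],None,fx=3.5,fy=3.5,interpolation=2),cv2.resize(a['frame'][160:260,240:340],None,fx=3.5,fy=3.5,interpolation=2)]),'p1.png')
print(manip.read_state()['eef_pos'],manip.read_state()['wrist_force'])
h=cv2.cvtColor(a['frame'],cv2.COLOR_RGB2HSV).astype(int);m=(h[...,0]>50)&(h[...,0]<85)&(h[...,1]>120);m[:, :270]=0;m[:,310:]=0;m[:180]=0;m[235:]=0
v,u=np.nonzero(m);print(len(u),u.mean(),v.mean());z=manip.read_state()['eef_pos'][2]-219.4+53;print(at_z(a,u.mean(),v.mean(),z))
E
```

```text
[545.10539377 169.7536662  252.84630773] [-0.23488522  0.7584918  -1.72507033]
2 287.5 209.0
[546.67053015 172.23931341  86.44630773]
```

View pics/p1.png

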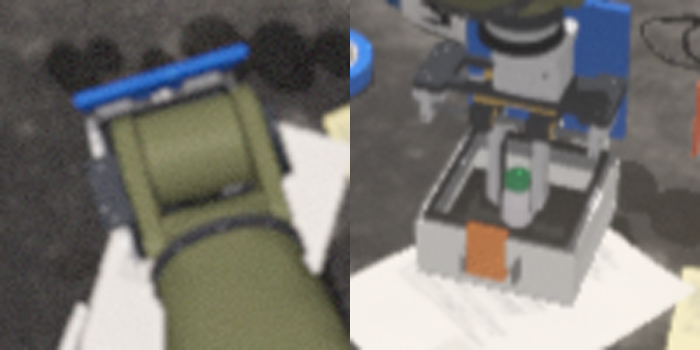

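The bottle is upright over the foam, between the fingers inside the mouth, and the wrist clears the lid. I'll lower it in small steps.

Emit:
{"api": "step_arm", "payload": {"increments": [[[0,0,0,0,0,0.1,1],[0,0,0,0,0,0.1,1],[0,0,0,0,0,0.1,1],[0,0,0,0,0,0,1]]]}}

```text
clock: 8.85
eef_pos: [544.6, 169.9, 238.9]
eef_rot: [3.142, -0.001, -2.864]
wrist_force: [-0.2, -0.3, -1.5]
finger_gap: 28.1
finger_force: 15.0
```

Emit:
{"api": "step_arm", "payload": {"increments": [[[0,0,0,0,0,0.05,1],[0,0,0,0,0,0.05,1],[0,0,0,0,0,0,1]]]}}

```text
clock: 9.15
eef_pos: [544.6, 169.9, 235.1]
eef_rot: [3.142, -0.0, -2.864]
wrist_force: [0.6, -0.2, -1.6]
finger_gap: 28.1
finger_force: 15.0
```

The bottle's underside is 4 mm below the foam top with no contact force, so it is entering the pocket.

Emit:
{"api": "step_arm", "payload": {"increments": [[[0,0,0,0,0,0.06,1],[0,0,0,0,0,0.06,1],[0,0,0,0,0,0.04,1],[0,0,0,0,0,0,1]]]}}

```text
clock: 9.55
eef_pos: [544.6, 169.9, 228.7]
eef_rot: [3.142, -0.0, -2.864]
wrist_force: [-0.1, -0.4, -1.3]
finger_gap: 28.2
finger_force: 15.0
```

Emit:
{"api": "step_arm", "payload": {"increments": [[[0,0,0,0,0,0.03,1],[0,0,0,0,0,0.02,1],[0,0,0,0,0,0,1]]]}}

```text
clock: 9.85
eef_pos: [544.7, 169.9, 226.9]
eef_rot: [3.142, -0.0, -2.864]
wrist_force: [0.7, 0.3, -2.4]
finger_gap: 28.1
finger_force: 15.0
```

Emit:
{"api": "step_arm", "payload": {"increments": [[[0,0,0,0,0,0.02,1],[0,0,0,0,0,0.02,1],[0,0,0,0,0,0,1]]]}}

```text
clock: 10.15
eef_pos: [544.7, 169.9, 225.3]
eef_rot: [-3.142, -0.0, -2.864]
wrist_force: [-1.1, 0.1, -1.7]
finger_gap: 28.0
finger_force: 15.0
```

Emit:
{"api": "step_arm", "payload": {"increments": [[[0,0,0,0,0,0,0.1],[0,0,0,0,0,0,0.1],[0,0,0,0,0,0,0.1],[0,0,0,0,0,0,0.1]]]}}

```text
clock: 10.55
eef_pos: [544.7, 169.9, 225.5]
eef_rot: [-3.142, 0.0, -2.864]
wrist_force: [0.4, -0.2, 0.1]
finger_gap: 42.5
finger_force: 0.0
```

Emit:
{"api": "step_arm", "payload": {"increments": [[[0,0,0,0,0,-0.3,0.1],[0,0,0,0,0,-0.6,0.1],[0,0,0,0,0,-0.9,0.1],[0,0,0,0,0,-0.9,0.1],[0,0,0,0,0,-0.9,0.1]]]}}

```text
clock: 11.05
eef_pos: [544.4, 169.8, 372.0]
eef_rot: [-3.142, 0.001, -2.864]
wrist_force: [0.0, 0.0, -0.1]
finger_gap: 42.7
finger_force: 0.0
```

Emit:
{"api": "step_arm", "payload": {"increments": [[[0,0,0,0,0,-0.9,1],[0,0,0,0,0,-0.9,1],[0,0,0,0,0,-0.5,1],[0,0,0,0,0,0,1]]]}}

```text
clock: 11.45
eef_pos: [544.2, 169.8, 465.4]
eef_rot: [-3.141, 0.006, -2.864]
wrist_force: [0.1, 0.7, 0.3]
finger_gap: 13.5
finger_force: 0.0
```

```bash
python3 - <<'E'
from h import *
b=load('top');a0=load('scene')
c=shot('top')
P=np.vstack([cloud(x).reshape(-1,3) for x in(b,a0)])
for x in range(640,1000,40):
    print(x,[ (lambda q:int(np.percentile(q,98)) if len(q)>3 else -1)(P[(abs(P[:,0]-x-20)<20)&(abs(P[:,1]-y)<20),2]) for y in range(40,400,40)])
s=manip.read_state();print(s['eef_pos'],s['joints'].round(3))
E
```

```text
640 [5, 6, 234, 234, 6, 5, 6, 6, 7]
680 [6, 5, 5, 5, 6, 7, 5, 7, 6]
720 [77, 625, 619, 843, 850, 843, 839, 855, 851]
760 [87, 869, 870, 869, 869, 869, 869, 870, 870]
800 [39, 666, 687, 689, 727, 726, 726, 680, 641]
840 [87, 663, 652, 661, 659, 665, 594, 660, 669]
880 [454, 633, 595, 593, 595, 592, 594, 593, 593]
920 [457, 636, 629, 629, 8, 485, 70, 141, 491]
960 [457, 631, 498, 11, 11, 50, 5, 5, 251]
[544.33706165 169.81790306 462.9447963 ] [ 0.238  0.308  1.375  0.     1.455 -1.61 ]
```

Emit:
{"api": "step_arm", "payload": {"increments": [[[0,0,0,-0.4,0,0,1],[0,0,0,-0.9,0,0,1],[0,0,0,-0.9,0,0,1],[0,0,0,-0.52,0,0,1],[0,0,0,0,0,0,1]]]}}

```text
clock: 12.0
eef_pos: [651.0, 200.1, 458.3]
eef_rot: [3.141, -0.004, -2.864]
wrist_force: [0.0, 0.6, -0.6]
finger_gap: 0.7
finger_force: 0.0
```

```bash
python3 - <<'E'
from h import *
b=shot('top');a=shot('scene')
save(np.hstack([cv2.resize(b['frame'][150:260,220:330],None,fx=3.5,fy=3.5,interpolation=2),cv2.resize(a['frame'][140:250,230:340],None,fx=3.5,fy=3.5,interpolation=2)]),'l0.png')
s=manip.read_state();print(s['eef_pos'],s['eef_rot'],s['wrist_force'],s['finger_gap'])
E
```

```text
[649.34231978 199.70836045 459.78592699] [ 3.14151885e+00 -2.49495973e-03 -2.86396740e+00] [0.13056309 0.15333728 0.10893082] 0.47899302915251796
```

View pics/l0.png

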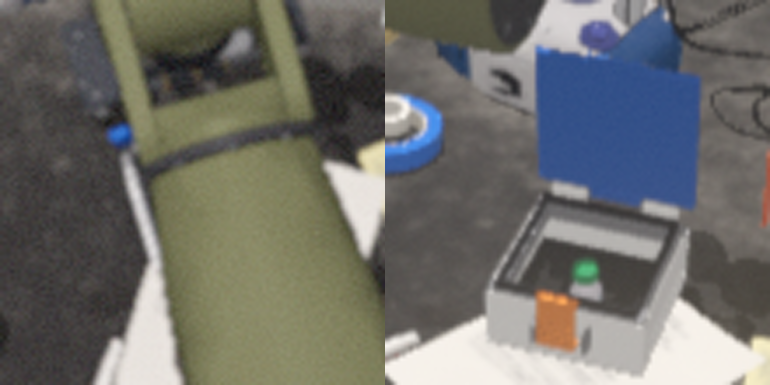

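The scene half shows the green-capped bottle standing upright in the pocket (crop 585,275). The lid is still upright, and the gripper is above and behind it. Going down behind the lid.

Emit:
{"api": "step_arm", "payload": {"increments": [[[0,0,0,0,0,0.4,1],[0,0,0,0,0,0.6,1],[0,0,0,0,0,0.4,1],[0,0,0,0,0,0.1,1],[0,0,0,0,0,0,1]]]}}

```text
clock: 12.6
eef_pos: [648.9, 199.6, 401.6]
eef_rot: [3.142, -0.001, -2.864]
wrist_force: [-0.3, -0.0, -0.2]
finger_gap: 0.3
finger_force: 0.0
```

```bash
cat > arc.py <<'E'
from h import *
s=manip.read_state();p=s['eef_pos'];y=.277;c,n=np.cos(y),np.sin(y)
d=p[:2]-[557,173.7];bx=c*d[0]+n*d[1];by=-n*d[0]+c*d[1];tip=p[2]-199
print('box',bx,by,'tip',tip,'F',s['wrist_force'],s['eef_rot'])
def C(th):
    k=(1.47-th)/1.47; r=120+10*k; t=10+2.7*(th<.6)+8*np.sin(th)
    return np.array([78-r*np.cos(th)+t*np.sin(th),74+r*np.sin(th)+t*np.cos(th)])
q=np.array([bx,tip])
for th in [1.47,1.4,1.3,1.2,1.1,1.,.9,.8,.7,.6,.5,.4,.3,.2,.12]:
    g=C(th);print(th,g.round(1),'tx %.2f tz %.2f'%tuple(-(g-q)/40));q=g
E
python3 arc.py
```

```text
box 95.44562317601522 -0.2186270124554639 tip 202.5895531691924 F [-0.28488092 -0.01436735 -0.23308652] [ 3.14158856e+00 -5.02140765e-04 -2.86403059e+00]
1.47 [ 83.8 195.2] tx 0.29 tz 0.18
1.4 [ 75.1 195.8] tx 0.22 tz -0.01
1.3 [ 62.7 195.5] tx 0.31 tz 0.01
1.2 [ 50.1 193.9] tx 0.31 tz 0.04
1.1 [ 37.7 191. ] tx 0.31 tz 0.07
1.0 [ 25.5 186.7] tx 0.30 tz 0.11
0.9 [ 13.7 181.1] tx 0.29 tz 0.14
0.8 [  2.5 174.3] tx 0.28 tz 0.17
0.7 [ -8.  166.3] tx 0.26 tz 0.20
0.6 [-17.7 157.1] tx 0.24 tz 0.23
0.5 [-25.2 149.2] tx 0.19 tz 0.20
0.4 [-33.1 138.1] tx 0.20 tz 0.28
0.3 [-39.8 126.2] tx 0.17 tz 0.30
0.2 [-45.2 113.6] tx 0.14 tz 0.32
0.12 [-48.6 103. ] tx 0.08 tz 0.26
```

Emit:
{"api": "step_arm", "payload": {"increments": [[[0,0,0,0.2,0,0.15,1],[0,0,0,0.15,0,0,1],[0,0,0,0.2,0,0,1],[0,0,0,0.25,0,0,1],[0,0,0,0,0,0,1]]]}}

```text
clock: 13.1
eef_pos: [617.7, 190.7, 396.6]
eef_rot: [-3.142, 0.001, -2.864]
wrist_force: [-0.1, -0.2, 0.5]
finger_gap: 0.7
finger_force: 0.0
```

Emit:
{"api": "step_arm", "payload": {"increments": [[[0,0,0,0.3,0,0.04,1],[0,0,0,0.3,0,0.06,1],[0,0,0,0.3,0,0.09,1],[0,0,0,0.3,0,0.12,1]]]}}

```text
clock: 13.5
eef_pos: [572.1, 177.7, 383.7]
eef_rot: [-3.142, 0.001, -2.864]
wrist_force: [1.0, 0.2, -0.3]
finger_gap: 0.6
finger_force: 0.4
```

```bash
python3 arc.py | head -1; python3 - <<'E'
from h import *
a=shot('scene');h=cv2.cvtColor(a['frame'],cv2.COLOR_RGB2HSV).astype(int)
m=(h[...,0]>105)&(h[...,0]<125)&(h[...,1]>150);m[:,:262]=0;m[:,330:]=0;m[:150]=0;m[235:]=0
P=cloud(a);m=cv2.erode(m.astype(np.uint8),np.ones((3,3)))>0;Q=P[m];Q=Q[np.isfinite(Q[:,0])&(Q[:,0]<660)]
for _ in range(3):
    c=Q.mean(0);n=np.linalg.svd(Q-c,full_matrices=False)[2][2];Q=Q[abs((Q-c)@n)<8]
print(len(Q),c,n,'theta',np.pi/2-np.arctan2(n[2]*np.sign(n[0]),np.hypot(n[0],n[1])))
E
```

```text
box 15.633502532859422 -0.28297852233666454 tip 184.68440576023346 F [ 1.00268306  0.19490081 -0.25317371] [-3.14152704e+00  1.44498560e-03 -2.86404218e+00]
5 [523.67260696 208.84570711 203.23667499] [-0.6570935  -0.17828533 -0.73242233] theta 0.7489233479015983
```

Emit:
{"api": "step_arm", "payload": {"increments": [[[0,0,0,0.32,0,0.26,1],[0,0,0,0.26,0,0.2,1],[0,0,0,0.24,0,0.23,1],[0,0,0,0.2,0,0.22,1],[0,0,0,0,0,0,1]]]}}

```text
clock: 14.05
eef_pos: [533.0, 166.6, 346.4]
eef_rot: [3.142, -0.001, -2.864]
wrist_force: [0.1, -0.3, 0.1]
finger_gap: -0.0
finger_force: 0.2
```

Emit:
{"api": "step_arm", "payload": {"increments": [[[0,0,0,0.2,0,0.27,1],[0,0,0,0.17,0,0.3,1],[0,0,0,0,0,0,1]]]}}

```text
clock: 14.35
eef_pos: [519.0, 162.6, 323.5]
eef_rot: [3.142, -0.001, -2.864]
wrist_force: [-0.2, 0.1, 0.7]
finger_gap: 0.7
finger_force: 0.3
```

```bash
python3 arc.py | head -1; python3 - <<'E'
from h import *
a=shot('scene');save(cv2.resize(a['frame'][130:260,220:350],None,fx=4.5,fy=4.5,interpolation=2),'l1.png')
E
```

```text
box -39.574721824541435 -0.30150003233918987 tip 124.48954676059896 F [-0.23838443  0.07700939  0.6932311 ] [ 3.14154688e+00 -1.25829704e-03 -2.86398906e+00]
```

View pics/l1.png

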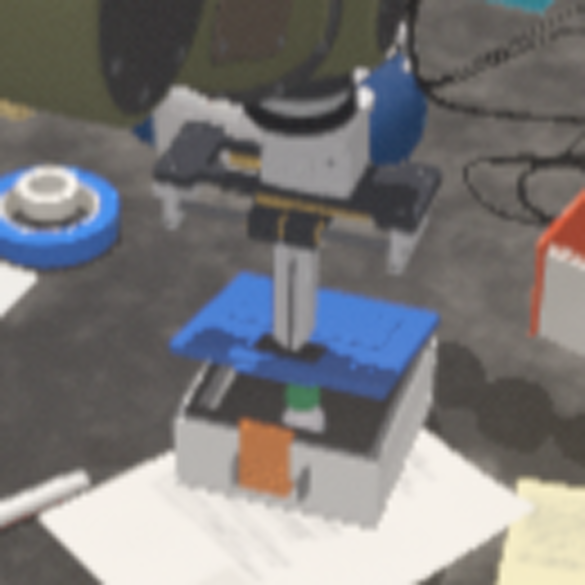

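The fingertips are on the black pad (crop 290,350) and the lid is about 0.3 rad open, coming down evenly over the bottle. Continuing down to just above the highest possible clip contact.

Emit:
{"api": "step_arm", "payload": {"increments": [[[0,0,0,0.12,0,0.2,1],[0,0,0,0.08,0,0.2,1],[0,0,0,0.06,0,0.1,1],[0,0,0,0,0,0,1]]]}}

```text
clock: 14.8
eef_pos: [508.7, 159.6, 303.2]
eef_rot: [3.142, -0.001, -2.864]
wrist_force: [-0.2, -1.3, 1.3]
finger_gap: 0.7
finger_force: 0.3
```

Emit:
{"api": "step_arm", "payload": {"increments": [[[0,0,0,0.02,0,0.03,1],[0,0,0,0,0,0.03,1],[0,0,0,0,0,0,1]]]}}

```text
clock: 15.1
eef_pos: [508.1, 159.5, 301.4]
eef_rot: [-3.142, -0.0, -2.864]
wrist_force: [-0.7, -0.1, 0.5]
finger_gap: 0.6
finger_force: 0.4
```

Emit:
{"api": "step_arm", "payload": {"increments": [[[0,0,0,0.02,0,0.03,1],[0,0,0,0,0,0.03,1],[0,0,0,0,0,0,1]]]}}

```text
clock: 15.4
eef_pos: [507.4, 159.3, 298.9]
eef_rot: [-3.142, -0.0, -2.864]
wrist_force: [0.2, 0.3, 1.9]
finger_gap: 0.5
finger_force: 0.3
```

Emit:
{"api": "step_arm", "payload": {"increments": [[[0,0,0,0,0,0.03,1],[0,0,0,0,0,0.02,1],[0,0,0,0,0,0,1]]]}}

```text
clock: 15.7
eef_pos: [507.3, 159.2, 296.8]
eef_rot: [-3.142, -0.001, -2.864]
wrist_force: [-0.2, -0.0, 0.1]
finger_gap: 0.5
finger_force: 0.4
```

Emit:
{"api": "step_arm", "payload": {"increments": [[[0,0,0,0,0,0.03,1],[0,0,0,0,0,0.02,1],[0,0,0,0,0,0,1]]]}}

```text
clock: 16.0
eef_pos: [507.3, 159.3, 294.9]
eef_rot: [-3.142, -0.0, -2.864]
wrist_force: [-1.5, 0.1, 0.3]
finger_gap: 0.4
finger_force: 0.4
```

Emit:
{"api": "step_arm", "payload": {"increments": [[[0,0,0,0,0,0.02,1],[0,0,0,0,0,0.02,1],[0,0,0,0,0,0,1]]]}}

```text
clock: 16.3
eef_pos: [507.4, 159.3, 293.6]
eef_rot: [-3.142, 0.0, -2.864]
wrist_force: [-1.0, -1.4, 4.6]
finger_gap: 0.6
finger_force: 1.8
```

Contact with the clip at tip z≈94.6. Using finer steps now.

Emit:
{"api": "step_arm", "payload": {"increments": [[[0,0,0,0,0,0.02,1],[0,0,0,0,0,0,1]]]}}

```text
clock: 16.5
eef_pos: [507.3, 159.3, 292.8]
eef_rot: [-3.142, -0.0, -2.864]
wrist_force: [-3.1, -0.8, 5.6]
finger_gap: 0.4
finger_force: 2.7
```

Emit:
{"api": "step_arm", "payload": {"increments": [[[0,0,0,0,0,0.02,1],[0,0,0,0,0,0,1]]]}}

```text
clock: 16.7
eef_pos: [507.3, 159.2, 292.1]
eef_rot: [-3.142, -0.0, -2.864]
wrist_force: [-4.0, -1.7, 6.7]
finger_gap: 0.5
finger_force: 3.1
```

Emit:
{"api": "step_arm", "payload": {"increments": [[[0,0,0,0.01,0,0.015,1],[0,0,0,0,0,0,1]]]}}

```text
clock: 16.9
eef_pos: [507.0, 159.1, 291.4]
eef_rot: [-3.142, 0.0, -2.864]
wrist_force: [-2.4, -1.3, 4.0]
finger_gap: 0.8
finger_force: 2.0
```

Emit:
{"api": "step_arm", "payload": {"increments": [[[0,0,0,0.01,0,0.015,1],[0,0,0,0,0,0,1]]]}}

```text
clock: 17.1
eef_pos: [506.7, 159.1, 290.7]
eef_rot: [-3.142, 0.001, -2.864]
wrist_force: [0.6, -0.4, 2.1]
finger_gap: 0.6
finger_force: 1.1
```

Emit:
{"api": "step_arm", "payload": {"increments": [[[0,0,0,0,0,0.015,1],[0,0,0,0,0,0,1]]]}}

```text
clock: 17.3
eef_pos: [506.7, 159.1, 289.9]
eef_rot: [3.142, 0.0, -2.864]
wrist_force: [0.9, 1.2, 2.1]
finger_gap: 0.5
finger_force: 0.7
```

Emit:
{"api": "step_arm", "payload": {"increments": [[[0,0,0,0,0,0.015,1],[0,0,0,0,0,0,1]]]}}

```text
clock: 17.5
eef_pos: [506.6, 159.1, 289.4]
eef_rot: [-3.142, 0.0, -2.864]
wrist_force: [0.7, 0.6, 2.3]
finger_gap: 0.7
finger_force: 0.8
```

Emit:
{"api": "step_arm", "payload": {"increments": [[[0,0,0,0,0,0.015,1],[0,0,0,0,0,0,1]]]}}

```text
clock: 17.7
eef_pos: [506.6, 159.0, 288.8]
eef_rot: [-3.142, -0.0, -2.864]
wrist_force: [0.5, 0.6, 1.5]
finger_gap: 0.4
finger_force: 0.9
```

Emit:
{"api": "step_arm", "payload": {"increments": [[[0,0,0,0,0,0.02,1],[0,0,0,0,0,0,1]]]}}

```text
clock: 17.9
eef_pos: [506.6, 159.0, 287.9]
eef_rot: [3.142, -0.0, -2.864]
wrist_force: [0.4, 0.7, 1.4]
finger_gap: 0.5
finger_force: 0.8
```

Emit:
{"api": "step_arm", "payload": {"increments": [[[0,0,0,0,0,0.02,1],[0,0,0,0,0,0,1]]]}}

```text
clock: 18.1
eef_pos: [506.6, 159.0, 287.2]
eef_rot: [3.142, -0.0, -2.864]
wrist_force: [-1.2, 0.4, 3.9]
finger_gap: 0.1
finger_force: 1.7
```

Emit:
{"api": "step_arm", "payload": {"increments": [[[0,0,0,0,0,0.02,1],[0,0,0,0,0,0,1]]]}}

```text
clock: 18.3
eef_pos: [506.5, 159.0, 286.7]
eef_rot: [-3.142, -0.0, -2.864]
wrist_force: [-2.7, -0.8, 6.7]
finger_gap: 0.5
finger_force: 3.7
```

The seal is engaging. Smaller steps from here.

Emit:
{"api": "step_arm", "payload": {"increments": [[[0,0,0,0.005,0,0.01,1],[0,0,0,0,0,0,1]]]}}

```text
clock: 18.5
eef_pos: [506.4, 159.0, 286.5]
eef_rot: [-3.142, 0.0, -2.864]
wrist_force: [-3.4, -0.3, 9.3]
finger_gap: 0.9
finger_force: 4.6
```

Emit:
{"api": "step_arm", "payload": {"increments": [[[0,0,0,0.005,0,0.01,1],[0,0,0,0,0,0,1]]]}}

```text
clock: 18.7
eef_pos: [506.3, 158.9, 286.4]
eef_rot: [-3.142, 0.001, -2.864]
wrist_force: [-2.0, -1.6, 10.1]
finger_gap: 0.1
finger_force: 5.3
```

Emit:
{"api": "step_arm", "payload": {"increments": [[[0,0,0,0.005,0,0.01,1],[0,0,0,0,0,0,1]]]}}

```text
clock: 18.9
eef_pos: [506.2, 158.9, 286.2]
eef_rot: [-3.142, 0.001, -2.864]
wrist_force: [-1.6, -0.1, 12.5]
finger_gap: 0.7
finger_force: 6.0
```

Emit:
{"api": "step_arm", "payload": {"increments": [[[0,0,0,0,0,0.01,1],[0,0,0,0,0,0,1]]]}}

```text
clock: 19.1
eef_pos: [506.2, 158.9, 286.0]
eef_rot: [-3.142, 0.001, -2.864]
wrist_force: [-4.8, -1.8, 14.8]
finger_gap: 0.2
finger_force: 7.4
```

Emit:
{"api": "step_arm", "payload": {"increments": [[[0,0,0,0,0,0.008,1],[0,0,0,0,0,0,1]]]}}

```text
clock: 19.3
eef_pos: [506.2, 158.9, 285.8]
eef_rot: [-3.142, 0.001, -2.864]
wrist_force: [-4.8, -1.0, 16.7]
finger_gap: 0.7
finger_force: 8.4
```

Emit:
{"api": "step_arm", "payload": {"increments": [[[0,0,0,0,0,0.005,1],[0,0,0,0,0,0,1],[0,0,0,0,0,0,1]]]}}

```text
clock: 19.6
eef_pos: [506.2, 158.9, 285.7]
eef_rot: [-3.142, 0.001, -2.864]
wrist_force: [-5.4, -2.1, 16.8]
finger_gap: 0.5
finger_force: 8.9
```

Emit:
{"api": "step_arm", "payload": {"increments": [[[0,0,0,0,0,-0.03,1],[0,0,0,0,0,-0.03,1],[0,0,0,0,0,0,1]]]}}

```text
clock: 19.9
eef_pos: [506.0, 158.9, 286.5]
eef_rot: [3.142, -0.0, -2.864]
wrist_force: [-0.7, 0.1, -0.7]
finger_gap: 0.9
finger_force: 0.0
```

Emit:
{"api": "step_arm", "payload": {"increments": [[[0,0,0,0,0,-0.1,1],[0,0,0,0,0,-0.3,1],[0,0,0,0,0,-0.8,1],[0,0,0,0,0,-1,1],[0,0,0,0,0,-0.6,1]]]}}

```text
clock: 20.4
eef_pos: [505.9, 158.9, 402.5]
eef_rot: [-3.141, 0.003, -2.864]
wrist_force: [0.4, -0.1, 0.9]
finger_gap: 0.2
finger_force: 0.0
```

```bash
python3 - <<'E'
from h import *
a=shot('scene');save(cv2.resize(a['frame'][130:260,220:350],None,fx=4.5,fy=4.5,interpolation=2),'l2.png')
E
```

```text
(no output)
```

View pics/l2.png

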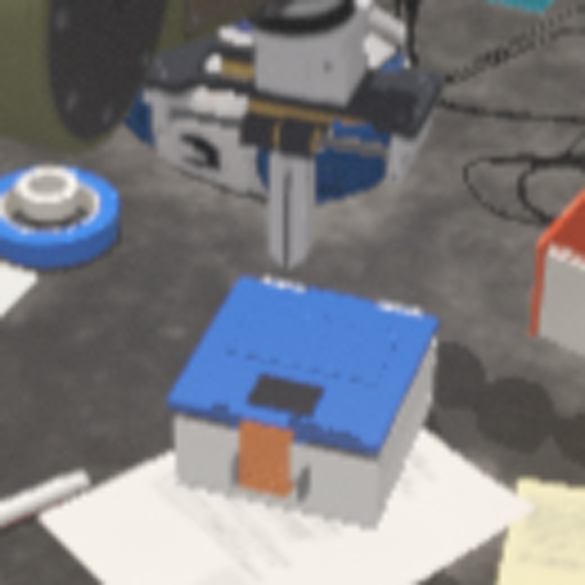

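The lid lies level with the clip over its lip (crop 265,435) and stays shut with the gripper well above it. Contact force had already dropped to zero at 286.5 mm, so the clip is holding.

```bash
python3 -c "
from h import *
print(workorder.sign_off())"
```

```text
the job is handed in; nothing more can be done
None
```

The green-capped bottle stands in the pocket and the lid is latched. My pressing readings peaked at about 18 N (17 N straight down), the other two bottles were never touched, and the job was handed in at about 20 s.

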